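Pop the sample-port hatch

TASK

Two sample-port modules stand on the lab bench. Press the green hatch down at its white mark once, until its push-push latch clicks over, then let go so that it pops up, and wait clear of it for a couple of seconds to see that it stays fully open. Only touch it: pick nothing up, do not press it a second time, and leave the orange hatch and the things standing around as they are.

Things in the scene. Friction and masses are not known exactly. Their poses are not given: they have to be found in the camera images.
- port_green: white sample-port module, fixed to the bench, 200 (its x) x 160 (its y) x 100 mm tall, green hatch on top; origin: centre of its underside; its -x side (black front panel) faces roughly to the robot. Its left or right place and its yaw (up to 0.45 rad either way) vary
- hatch_green_mark (a point): centre of the white press mark (24 mm disc) on top of the green hatch, 109 mm above the bench while latched, on the hatch's centre line. The hatch is a plate 75 mm (module x) by 94 mm (module y), 6 mm thick, standing 9 mm proud of the module's top; the mark is 60 mm from the hinge and 15 mm from the free edge. The point's z axis is the hatch's outward normal, its x axis runs from the free edge to the hinge, its y axis lies along the hinge
- hatch_green_hinge (a point): middle of the hinge line, at the hatch's +x (far) edge, 103 mm above the bench, axis along the module's y
- hatch_green (a joint): green hatch angle, rad: 0 (within 0.01) latched, level; negative pressed in (clicks over 5.5 mm down at the mark, stops at 6.5 to 7 mm, about -0.115); 1.35 fully open, free edge up. A spring pushes it open: pressing at the mark takes 4.5 to 6.5 N, 10 N and more at the stop. After release it follows the finger and swings up by itself in about 1.5 s. A second press would latch it again
- cam_green (a joint): the latch cam hidden under the green hatch, m: 0 at the start (latched), about 0.0035 while first pressed home, 0.006 to 0.0072 after that press is released (open), above 0.0095 once it has been pressed home a second time
- port_orange: white sample-port module, fixed to the bench, 200 (its x) x 160 (its y) x 100 mm tall, orange hatch on top; origin: centre of its underside; its -x side (black front panel) faces roughly to the robot. Its left or right place and its yaw (up to 0.45 rad either way) vary
- hatch_orange_mark (a point): centre of the white press mark (24 mm disc) on top of the orange hatch, 109 mm above the bench while latched, on the hatch's centre line. The hatch is a plate 75 mm (module x) by 94 mm (module y), 6 mm thick, standing 9 mm proud of the module's top; the mark is 60 mm from the hinge and 15 mm from the free edge. The point's z axis is the hatch's outward normal, its x axis runs from the free edge to the hinge, its y axis lies along the hinge
- hatch_orange_hinge (a point): middle of the hinge line, at the hatch's +x (far) edge, 103 mm above the bench, axis along the module's y
- hatch_orange (a joint): orange hatch angle, rad: 0 (within 0.01) latched, level; negative pressed in (clicks over 5.5 mm down at the mark, stops at 6.5 to 7 mm, about -0.115); 1.35 fully open, free edge up. A spring pushes it open: pressing at the mark takes 4.5 to 6.5 N, 10 N and more at the stop. After release it follows the finger and swings up by itself in about 1.5 s. A second press would latch it again
- cam_orange (a joint): the latch cam hidden under the orange hatch, m: 0 at the start (latched), about 0.0035 while first pressed home, 0.006 to 0.0072 after that press is released (open), above 0.0095 once it has been pressed home a second time
- vial_a: small amber glass vial with a blue cap, 22 mm across, 45 mm tall, standing loose on the rear deck of the module with the green hatch; origin: centre of its underside
- vial_b: the same kind of vial, standing loose on the rear deck of the module with the orange hatch; origin: centre of its underside
- reagent: amber reagent bottle with a blue cap, 66 mm across, 150 mm tall, at the back between the modules; origin: centre of its underside
- beaker: clear open cup, 70 mm across, 85 mm tall, at the left; origin: centre of its underside
- jar: jar with a white cap, 52 mm across, 70 mm tall, at the right; origin: centre of its underside
- wrench: steel wrench, 150 mm long, lying on the bench at the front left; origin: on its underside near its middle

How it is judged:
By the outcome, as a careful person would: the job done as asked, in the order asked, and still so for the second after the job is handed in, with the robot touching nothing.
It also fails if it takes over 35 s, if anything falls off the work surface, if the arm or the gripper's body presses on something with over 40 N, if the wrist force passes 120 N, or if a joint passes its speed limit or range.

ROBOT

A 7-joint arm with a two-finger parallel gripper is mounted at the origin on the work surface. World frame = base frame: x ahead of the robot, y to its left, z up, the work surface at z = 0. Lengths are in m, angles in rad, forces in N, time in s.
With the tool pointing down it reaches from about 0.4 to 0.9 m from the base axis. Payload 5.6 kg.
Tool frame: the origin (TCP) lies at the very end of the fingers, on their centre line; the grasp point (between the pads) lies 19 mm behind it; z points along the fingers, x is the direction in which the jaws open and shut, and the axes are right-handed (so a half turn about z gives the same grasp; the last joint's range is limited). The gripper opens to 92 mm and grips with 3 to 60 N. Pads are 20 mm wide; open, the fingers measure 128 mm over their backs; the gripper's body (75 mm by 189 mm) begins 69 mm behind the grasp point.
Start: joints at [-1.35, 0.468, -0.012, 1.603, 0.006, 1.071, -0.056], TCP at [0.17, 0.628, 0.215] pointing down, gripper open.
Joint ranges: [-2.53, 2.53], [-0.31, 2.02], [-1.57, 1.55], [0.28, 2.44], [-1.29, 4.43], [0.15, 1.84], [-2.92, 2.92]. Speed limits (rad/s): [2.57, 2.57, 3.14, 3.14, 3.14, 3.14, 3.14].

INTERFACE

Orientations are given as a unit quaternion [x, y, z, w].
In Python, from bench import env gives the robot as it stands. The module is installed in compiled form; this text tells all that it offers.
- The arm moves only by the tool carry_out, never from a script. Its argument "plan" is a list of rows, each a list of 3 entries, a list of its own where there are three numbers: the shift along the world's x, y, z in mm, then the turn, a rotation vector about the world's x, y, z in rad, then the opening, from 0 (shut) to 1 (fully open). In form: [[[x, y, z], [wx, wy, wz], hand], ...]. A call has 1 to 12 rows; each row is the pose to reach, as a shift and turn from the pose commanded when the call began; what a row does not reach only later rows make up. A row lasts 1/8 s, in which the tool goes at most 62.5 mm and 10.7 degrees, less where a joint would pass 70% of its speed; a pose out of reach is approached as far as the arm can. A call with a gripper value outside its range is refused whole. The fingers move at their own pace and stop on an object; "squeeze" is the grip in N (left out, the last holds). Time passes only in rows, so rows that repeat a pose let the fingers close. It gives the time, the measured TCP pose, the force and the opening at its end, in the units of the state.
- env.get_state(): the state, without advancing time (a new reading comes with each control period).
- env.get_image(name): name is "scene" or "side" or "wrist"; returns a dict with "frame" (420x560x3 uint8, red, green, blue), "K" (3x3 intrinsics, pixels), "k1" (the pictures are not rectified: a ray, as slopes to the right and down, at radius r is drawn at 1 + k1 r^2 times it, then the intrinsics apply), "rvec" (rotation vector, rad) and "tvec" (3), from world to camera coordinates, as OpenCV has them. Camera axes: x right, y down, z forward; pixel columns grow to the right and rows downward; lengths in m; the calibration is good to about 2 mm. A picture is of the moment at which its call begins. There is no depth.
- env.finish_job(): hands the job in, once; it reports no verdict.
Trained networks look in a picture, given as the dict that the camera call returned (one of the last four; its "shot" number tells which), for a name from the list of things; names that differ only in an ending like _2 or _b are one class to them, and where a whole thing is asked for, a point or a joint stands for the part that bears it (a point fixed in the world has none). Each returns a list of dicts, best first, with "score" (0 to 1); they miss things now and then, are a little off and sometimes report something else, mostly with a low value. They report only what shows in the picture. A call takes as long as a camera call.
- env.spot_in(picture, name): "bbox" ([left, top, width, height] in pixels, round what is visible of it).
The state is a dict: "time": time; "joints": joint angles; "qd": joint speeds; "effort": joint torques, N m; "tool_pos": TCP position; "tcp_rot": TCP orientation; "contact_force": force on the tool from outside, world axes, zero at the start; "ft_torque": the same for the moment, N m; "finger_gap": opening from 0.0 (shut) to 1.0 (fully open).
Only numpy, scipy, OpenCV 4.12 (cv2) and the standard library are available. Lean on these libraries where they do the work, as an engineer would, in place of code of your own. Each camera call takes 0.05 s, during which the arm holds its last target.

## Working session

There is one attempt and no reset: what is moved stays moved. The work goes in short steps, Python scripts to look and compute and a tool call to move; the robot and the scene stay as the last step left them, time stands still between calls to the robot, and variables do not carry over. Pictures are saved under pics/ and viewed, and the job is handed in when it is done.

Besides the shell and the picture viewer there is one more tool, called after "Request:" as name(argument=value, ...), one argument or row to a line, values as JSON. carry_out: Moves the arm, as the interface text tells. Its arguments: {"type":"object","properties":{"plan":{"type":"array","items":{"type":"array"}},"squeeze":{"type":"number"}},"required":["plan"]}

```bash
mkdir -p pics; python3 - <<'E'
from bench import env
import cv2
s=env.get_state(); print({k:s[k] for k in('time','tool_pos','tcp_rot','finger_gap','contact_force')})
for n in('scene','side','wrist'):
    p=env.get_image(n); cv2.imwrite(f'pics/{n}0.png',p['frame'][:,:,::-1])
    print(n,p['K'].tolist(),p['k1'],p['rvec'],p['tvec'])
    if n!='wrist':
        for o in('hatch_green','hatch_green_mark','port_green','hatch_orange'):
            print(o,env.spot_in(p,o)[:2])
E
```

```text
{'time': 0.0, 'tool_pos': array([0.16936611, 0.62693361, 0.21362842]), 'tcp_rot': array([ 7.93962135e-01,  6.07966554e-01, -6.70901695e-04,  5.89986620e-04]), 'finger_gap': 1.0002620567790577, 'contact_force': array([-0.37795532,  0.29312032, -0.01331797])}
scene [[386.7588990864707, 0.0, 273.98122630537915], [0.0, 386.7588990864707, 209.51936022151213], [0.0, 0.0, 1.0]] -0.08811826383377155 [ 2.00153402  1.04806648 -0.5225806 ] [-0.33448347 -0.21701381  1.55615046]
hatch_green [{'bbox': [199.1, 203.9, 38.6, 32.0], 'score': 0.81}]
hatch_green_mark [{'bbox': [195.4, 202.4, 47.2, 28.8], 'score': 0.9}, {'bbox': [322.1, 161.2, 36.1, 17.8], 'score': 0.35}]
port_green [{'bbox': [175.8, 195.3, 88.8, 80.1], 'score': 0.66}, {'bbox': [343.4, 191.1, 7.5, 10.3], 'score': 0.25}]
hatch_orange [{'bbox': [310.7, 178.4, 33.2, 21.4], 'score': 0.55}]
side [[397.26337551178034, 0.0, 279.24219473028637], [0.0, 397.26337551178034, 209.98010643254554], [0.0, 0.0, 1.0]] -0.010742859519116842 [ 0.08171047 -2.8064194   1.40558214] [0.57728103 0.11272836 1.20923566]
hatch_green [{'bbox': [277.3, 175.0, 31.1, 15.6], 'score': 0.81}]
hatch_green_mark [{'bbox': [279.0, 168.3, 30.5, 22.7], 'score': 0.7}]
port_green [{'bbox': [256.5, 168.8, 76.3, 58.4], 'score': 0.93}]
hatch_orange [{'bbox': [246.4, 241.4, 33.6, 25.5], 'score': 0.84}]
wrist [[376.2850271732475, 0.0, 271.1007283033335], [0.0, 376.2850271732475, 202.6644992059116], [0.0, 0.0, 1.0]] 0.026260136770655466 [-2.332277   -1.78689553 -0.22260089] [-0.65078378 -0.02802066  0.38894238]
```

```bash
python3 - <<'E'
import cv2
a=cv2.imread('pics/scene0.png')[150:300,150:400];b=cv2.imread('pics/side0.png')[140:300,200:360]
cv2.imwrite('pics/sc.png',cv2.resize(a,None,fx=3.2,fy=3.2,interpolation=2));cv2.imwrite('pics/sd.png',cv2.resize(b,None,fx=3.7,fy=3.7,interpolation=2))
E
```

```text
(no output)
```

View pics/scene0.png

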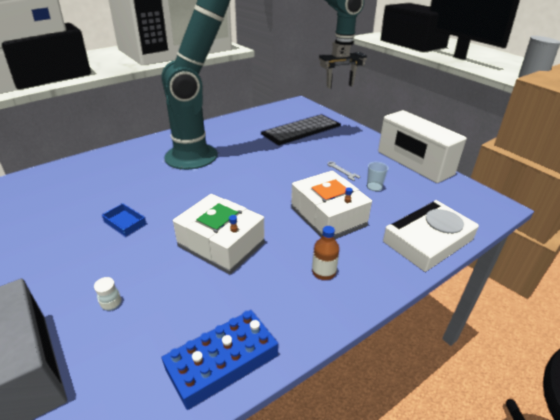

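View pics/side0.png

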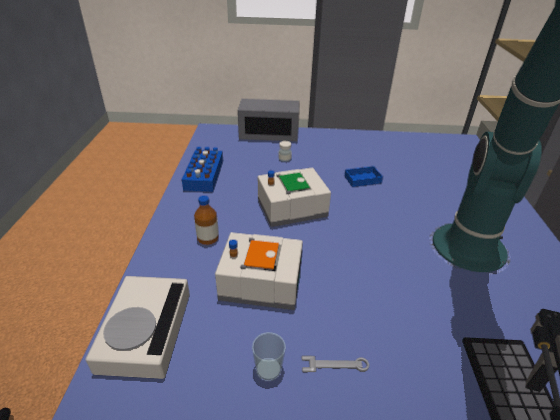

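View pics/wrist0.png

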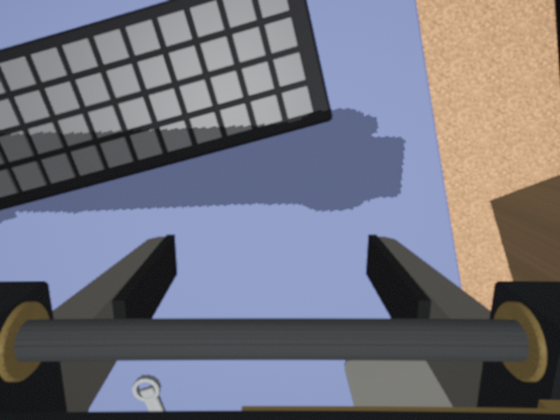

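```bash
sleep 1
```

```text
(no output)
```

View pics/sc.png

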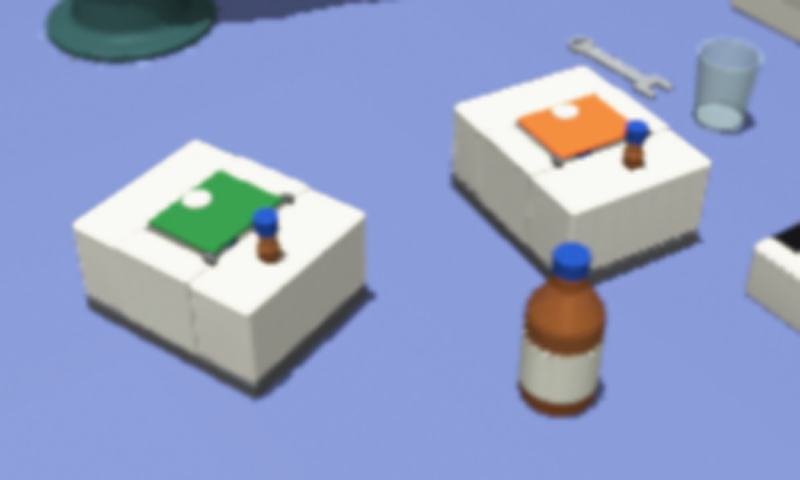

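View pics/sd.png

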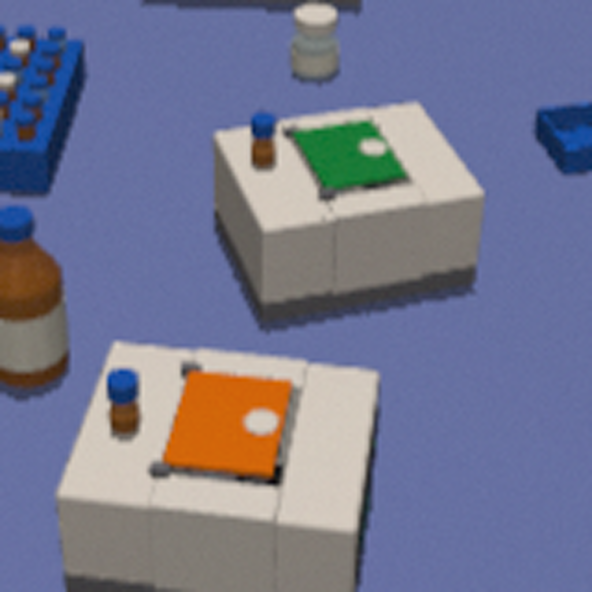

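The scene view shows the green module left-centre, with its mark at about (211,212). The side view puts the mark at about (301,180). The green hatch is latched and a vial stands behind its hinge. Next I'll segment and triangulate.

```bash
cat > h.py <<'E'
import numpy as np, cv2
def ray(p,uv):
    d=np.array([p['k1'],0,0,0,0.]); 
    n=cv2.undistortPoints(np.array(uv,float).reshape(-1,1,2),p['K'],d).reshape(-1,2)
    R=cv2.Rodrigues(np.array(p['rvec']))[0]; C=-R.T@np.array(p['tvec'])
    return C,(R.T@np.c_[n,np.ones(len(n))].T).T
def onz(p,uv,z):
    C,d=ray(p,uv); return C+d*((z-C[2])/d[:,2])[:,None]
def hatch(p):
    f=p['frame'].astype(int); m=((f[:,:,1]>f[:,:,0]*1.6)&(f[:,:,1]>f[:,:,2]*1.5)&(f[:,:,1]>60)).astype(np.uint8)
    n,l,st,c=cv2.connectedComponentsWithStats(m); k=1+np.argmax(st[1:,4])
    return (l==k).astype(np.uint8),st[k]
E
python3 - <<'E'
from bench import env
from h import *
Cs=[];
for n in('scene','side'):
    p=env.get_image(n); m,st=hatch(p); print(n,st)
    ys,xs=np.nonzero(cv2.morphologyEx(m,cv2.MORPH_CLOSE,np.ones((3,3))))
    # mark: white blob within hull of hatch
    hull=cv2.convexHull(np.c_[xs,ys].astype(np.int32)); H=np.zeros_like(m); cv2.fillPoly(H,[hull],1)
    f=p['frame'].astype(float)
    w=H*np.clip((f[:,:,0]-50)/130,0,1); x0,y0,ww,hh=st[:4]
    yy,xx=np.nonzero((w>.25)); k=w[yy,xx]; uv=[(xx*k).sum()/k.sum(),(yy*k).sum()/k.sum()]
    print('mark uv',uv,onz(p,[uv],.109))
    xy=onz(p,hull.reshape(-1,2),.109)[:,:2]
    r=cv2.minAreaRect((xy*1000).astype(np.float32)); print('rect mm',r, cv2.boxPoints(r).round(0).tolist())
    C,d=ray(p,[uv]); Cs.append((C,d[0]/np.linalg.norm(d[0])))
A=np.zeros((3,3));b=np.zeros(3)
for C,d in Cs: P=np.eye(3)-np.outer(d,d);A+=P;b+=P@C
print('tri',np.linalg.solve(A,b))
p=env.get_image('scene');print(onz(p,[[211,211.7]],.109)); p=env.get_image('side');print(onz(p,[[300.6,179.6]],.109))
E
```

```text
scene [197 204  41  25 469]
mark uv [np.float64(212.95906955938264), np.float64(211.03847014090806)] [[ 0.51888205 -0.16152108  0.109     ]]
rect mm ((543.6962890625, -161.40078735351562), (73.28953552246094, 91.34686279296875), 20.34425926208496) [[493.0, -131.0], [525.0, -217.0], [594.0, -191.0], [562.0, -106.0]]
side [279 173  31  18 323]
mark uv [np.float64(298.9601126231816), np.float64(178.97817925856407)] [[ 0.5242296  -0.17151302  0.109     ]]
rect mm ((541.2857055664062, -155.4995880126953), (72.6137924194336, 94.03071594238281), 20.084280014038086) [[491.0, -124.0], [523.0, -212.0], [592.0, -187.0], [559.0, -99.0]]
tri [ 0.52448125 -0.16406718  0.11360915]
[[ 0.51853093 -0.16746065  0.109     ]]
[[ 0.518872   -0.16817544  0.109     ]]
```

Request:
carry_out(
  plan=[
    [[20,-40,60],[0,0,-0.17],0],
    [[50,-86,85],[0,0,-0.34],0],
    [[84,-136,85],[0,0,-0.51],0],
    [[118,-186,85],[0,0,-0.68],0],
    [[150,-236,85],[0,0,-0.85],0],
    [[184,-286,85],[0,0,-1.02],0],
    [[216,-336,85],[0,0,-1.19],0],
    [[248,-386,85],[0,0,-1.36],0],
    [[280,-436,85],[0,0,-1.53],0],
    [[290,-486,85],[0,0,-1.7],0],
    [[300,-536,85],[0,0,-1.87],0],
    [[310,-586,85],[0,0,-2.04],0],
  ],
  squeeze=20,
)

```text
time: 2.25
tool_pos: [0.4797, 0.0399, 0.2999]
tcp_rot: [0.933, -0.361, 0.0, -0.0]
contact_force: [-0.0, 0.4, -0.4]
finger_gap: 0.004
```

Request:
carry_out(
  plan=[
    [[5,-50,0],[0,0,-0.17],0],
    [[10,-100,0],[0,0,-0.34],0],
    [[15,-150,0],[0,0,-0.485],0],
    [[20,-190,0],[0,0,-0.485],0],
    [[20,-200,0],[0,0,-0.485],0],
    [[20,-200,0],[0,0,-0.485],0],
  ],
)

```text
time: 3.0
tool_pos: [0.4994, -0.1582, 0.2995]
tcp_rot: [0.82, -0.572, -0.0, -0.0]
contact_force: [-0.2, 0.8, 0.3]
finger_gap: 0.003
```

```bash
python3 - <<'E'
from bench import env
from h import *
from scipy.spatial.transform import Rotation as R
s=env.get_state(); print(s['time'],s['tool_pos'],s['joints'],s['finger_gap'],s['contact_force']);print(R.from_quat(s['tcp_rot']).as_matrix().round(3))
p=env.get_image('wrist'); cv2.imwrite('pics/w1.png',p['frame'][:,:,::-1])
m,st=hatch(p); print(st); print(env.spot_in(p,'hatch_green_mark'))
ys,xs=np.nonzero(m); hull=cv2.convexHull(np.c_[xs,ys].astype(np.int32)); xy=onz(p,hull.reshape(-1,2),.109)[:,:2]
r=cv2.minAreaRect((xy*1000).astype(np.float32)); print(r,cv2.boxPoints(r).round(0).tolist())
E
```

```text
3.0 [ 0.49937612 -0.1582313   0.29947876] [-0.47956584  0.19933369  0.84291164  1.85023446 -0.16199578  1.16306712
 -0.8004558 ] 0.0030624346031556783 [-0.2314625   0.77310385  0.31383174]
[[ 0.345 -0.939 -0.   ]
 [-0.939 -0.345  0.   ]
 [-0.     0.    -1.   ]]
[ 237  100   99   78 3686]
[{'bbox': [237.3, 96.1, 102.4, 85.7], 'score': 0.58}]
((541.2726440429688, -157.32177734375), (72.0022201538086, 92.34945678710938), 20.2259521484375) [[492.0, -126.0], [523.0, -213.0], [591.0, -188.0], [559.0, -102.0]]
```

View pics/w1.png

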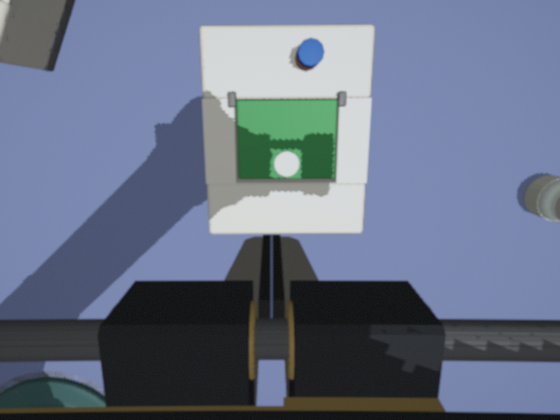

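The wrist view shows the hatch square to the tool, with the white mark at (287,164).

```bash
python3 - <<'E'
from bench import env
from h import *
p=env.get_image('wrist'); f=p['frame']
m=np.zeros(f.shape[:2],np.uint8); m[145:180,268:308]=(f[145:180,268:308,0]>110); ys,xs=np.nonzero(m); print(xs.mean(),ys.mean(),m.sum(),onz(p,[[xs.mean(),ys.mean()]],.109))
E
```

```text
287.95117845117846 164.54040404040404 594 [[ 0.51991344 -0.16578479  0.109     ]]
```

Request:
carry_out(
  plan=[
    [[19,-8,-40],[0.017,-0.047,0],0],
    [[19,-8,-90],[0.035,-0.094,0],0],
    [[19,-8,-140],[0.035,-0.094,0],0],
    [[19,-8,-165],[0.035,-0.094,0],0],
    [[19,-8,-180],[0.035,-0.094,0],0],
    [[19,-8,-182],[0.035,-0.094,0],0],
    [[19,-8,-182],[0.035,-0.094,0],0],
  ],
)

```text
time: 4.03
tool_pos: [0.5193, -0.1664, 0.1185]
tcp_rot: [0.819, -0.571, 0.029, -0.042]
contact_force: [0.1, 0.2, -0.1]
finger_gap: 0.01
```

```bash
python3 - <<'E'
from bench import env
from h import *
p=env.get_image('side'); cv2.imwrite('pics/s2.png',cv2.resize(p['frame'][120:260,220:400,::-1],None,fx=4,fy=4))
print(env.get_state()['tool_pos'],env.get_state()['contact_force'])
E
```

```text
[ 0.51938344 -0.16652155  0.11866025] [-1.25116221  0.32754495  1.20245962]
```

View pics/s2.png

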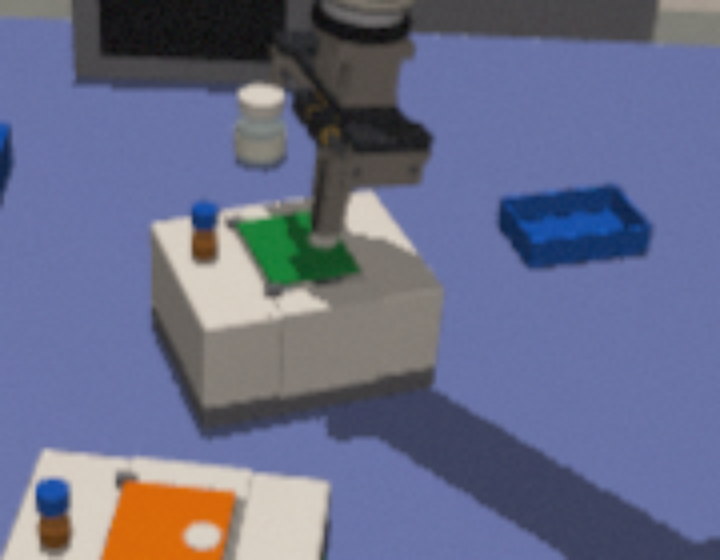

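The fingertip is right above the mark. Now the press goes down steadily.

Request:
carry_out(
  plan=[
    [[0,0,-4],[0,0,0],0],
    [[0,0,-7],[0,0,0],0],
    [[0,0,-9],[0,0,0],0],
    [[0,0,-11],[0,0,0],0],
    [[0,0,-12],[0,0,0],0],
    [[0,0,-13],[0,0,0],0],
    [[0,0,-13],[0,0,0],0],
  ],
)

```text
time: 4.95
tool_pos: [0.5185, -0.1665, 0.1046]
tcp_rot: [0.819, -0.571, 0.029, -0.041]
contact_force: [0.3, -0.0, 4.1]
finger_gap: 0.006
```

Request:
carry_out(
  plan=[
    [[0,0,-1],[0,0,0],0],
    [[0,0,-2],[0,0,0],0],
    [[0,0,-2],[0,0,0],0],
  ],
)

```text
time: 5.32
tool_pos: [0.5185, -0.1666, 0.1027]
tcp_rot: [0.819, -0.571, 0.029, -0.041]
contact_force: [-1.6, 0.4, 5.2]
finger_gap: 0.008
```

Request:
carry_out(
  plan=[
    [[0,0,-1],[0,0,0],0],
    [[0,0,-1],[0,0,0],0],
  ],
)

```text
time: 5.58
tool_pos: [0.5186, -0.1666, 0.1022]
tcp_rot: [0.819, -0.571, 0.029, -0.042]
contact_force: [-3.9, 0.8, 11.3]
finger_gap: 0.005
```

Request:
carry_out(
  plan=[
    [[0,0,-0.5],[0,0,0],0],
    [[0,0,-0.5],[0,0,0],0],
  ],
)

```text
time: 5.82
tool_pos: [0.5186, -0.1666, 0.102]
tcp_rot: [0.819, -0.571, 0.028, -0.042]
contact_force: [-5.4, 2.0, 14.2]
finger_gap: 0.002
```

The hatch is on its hard stop at 14 N. Next I release it upward and away from the hinge.

Request:
carry_out(
  plan=[
    [[0,0,8],[0,0,0],0],
    [[-4,-1,24],[0,0,0],0],
    [[-20,-7,55],[0,0,0],0],
    [[-45,-16,95],[0,0,0],0],
    [[-70,-26,140],[0,0,0],0],
    [[-90,-33,180],[0,0,0],0],
    [[-100,-37,215],[0,0,0],0],
    [[-100,-37,220],[0,0,0],0],
    [[-100,-37,220],[0,0,0],0],
    [[-100,-37,220],[0,0,0],0],
    [[-100,-37,220],[0,0,0],0],
    [[-100,-37,220],[0,0,0],0],
  ],
)

```text
time: 7.32
tool_pos: [0.4184, -0.2034, 0.3204]
tcp_rot: [0.819, -0.571, 0.028, -0.041]
contact_force: [-0.1, 0.4, -0.4]
finger_gap: 0.005
```

Request:
carry_out(
  plan=[
    [[0,0,0],[0,0,0],0],
    [[0,0,0],[0,0,0],0],
    [[0,0,0],[0,0,0],0],
    [[0,0,0],[0,0,0],0],
    [[0,0,0],[0,0,0],0],
    [[0,0,0],[0,0,0],0],
    [[0,0,0],[0,0,0],0],
    [[0,0,0],[0,0,0],0],
    [[0,0,0],[0,0,0],0],
    [[0,0,0],[0,0,0],0],
    [[0,0,0],[0,0,0],0],
    [[0,0,0],[0,0,0],0],
  ],
)

```text
time: 8.82
tool_pos: [0.4185, -0.2035, 0.3211]
tcp_rot: [0.819, -0.571, 0.029, -0.041]
contact_force: [-0.1, 0.1, -0.6]
finger_gap: 0.004
```

```bash
python3 - <<'E'
from bench import env
from h import *
p=env.get_image('side'); q=env.get_image('scene')
cv2.imwrite('pics/s3.png',np.hstack([cv2.resize(p['frame'][110:260,200:340,::-1],None,fx=2.8,fy=2.8),cv2.resize(q['frame'][130:280,160:300,::-1],None,fx=2.8,fy=2.8)]))
E
```

```text
(no output)
```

View pics/s3.png

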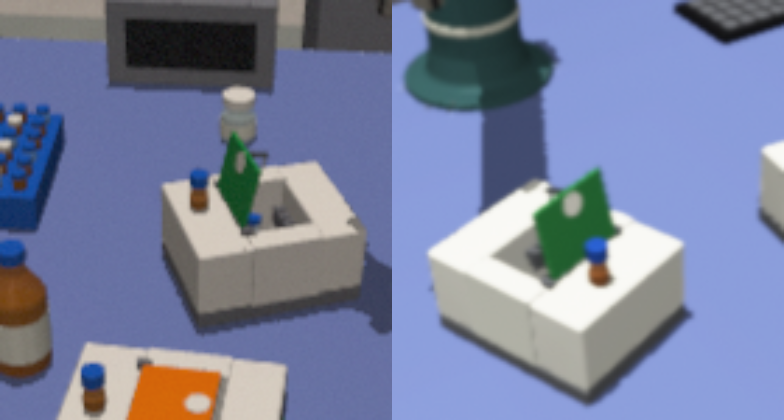

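The hatch stands up in both crops (side about (240,180), scene about (575,220)). The vial is still upright behind it and the orange hatch is level. I'll wait another 2.5 s and re-check the angle.

Request:
carry_out(
  plan=[
    [[0,0,0],[0,0,0],0],
    [[0,0,0],[0,0,0],0],
    [[0,0,0],[0,0,0],0],
    [[0,0,0],[0,0,0],0],
    [[0,0,0],[0,0,0],0],
    [[0,0,0],[0,0,0],0],
    [[0,0,0],[0,0,0],0],
    [[0,0,0],[0,0,0],0],
    [[0,0,0],[0,0,0],0],
    [[0,0,0],[0,0,0],0],
    [[0,0,0],[0,0,0],0],
    [[0,0,0],[0,0,0],0],
  ],
)

```text
time: 10.42
tool_pos: [0.4185, -0.2035, 0.3211]
tcp_rot: [0.819, -0.571, 0.029, -0.041]
contact_force: [-0.3, -0.3, -0.4]
finger_gap: 0.008
```

Request:
carry_out(
  plan=[
    [[0,0,0],[0,0,0],0],
    [[0,0,0],[0,0,0],0],
    [[0,0,0],[0,0,0],0],
    [[0,0,0],[0,0,0],0],
    [[0,0,0],[0,0,0],0],
    [[0,0,0],[0,0,0],0],
    [[0,0,0],[0,0,0],0],
    [[0,0,0],[0,0,0],0],
  ],
)

```text
time: 11.42
tool_pos: [0.4185, -0.2035, 0.3211]
tcp_rot: [0.819, -0.571, 0.029, -0.041]
contact_force: [0.5, 1.2, -0.2]
finger_gap: 0.007
```

```bash
python3 - <<'E'
from bench import env
from h import *
p=env.get_image('side'); q=env.get_image('scene')
cv2.imwrite('pics/s4.png',np.hstack([cv2.resize(p['frame'][110:260,200:340,::-1],None,fx=2.8,fy=2.8),cv2.resize(q['frame'][130:280,160:300,::-1],None,fx=2.8,fy=2.8)]))
# compare silhouette with predicted hatch at several angles
e=np.array([.938,.346,0]);y=np.array([-.346,.938,0]);h=np.array([.542,-.158,.103])+.0375*e
for im,nm in((p,'side'),(q,'scene')):
    m,st=hatch(im); ys,xs=np.nonzero(m); hull=cv2.convexHull(np.c_[xs,ys].astype(np.int32)); H=np.zeros_like(m); cv2.fillPoly(H,[hull],1)
    out=[]
    for a in np.arange(.9,1.61,.05):
        c=[h+s*.047*y+r*(-np.cos(a)*e+np.sin(a)*np.array([0,0,1]))+t*(np.sin(a)*e+np.cos(a)*np.array([0,0,1])) for s in(-1,1) for r in(0,.075) for t in(0,.006)]
        uv=cv2.projectPoints(np.array(c),np.array(im['rvec']),np.array(im['tvec']),im['K'],np.array([im['k1'],0,0,0,0.]))[0]
        P=np.zeros_like(m); cv2.fillPoly(P,[cv2.convexHull(uv.round().astype(np.int32))],1)
        out.append((round(float((P&H).sum()/(P|H).sum()),2),round(float(a),2)))
    print(nm,sorted(out)[::-1][:5])
print(env.get_state()['time'],env.get_state()['contact_force'])
E
```

```text
side [(0.8, 1.35), (0.78, 1.3), (0.77, 1.4), (0.73, 1.25), (0.69, 1.45)]
scene [(0.83, 1.35), (0.82, 1.3), (0.8, 1.4), (0.79, 1.25), (0.78, 1.2)]
11.525 [-0.86985669 -0.10425727 -0.30597597]
```

View pics/s4.png

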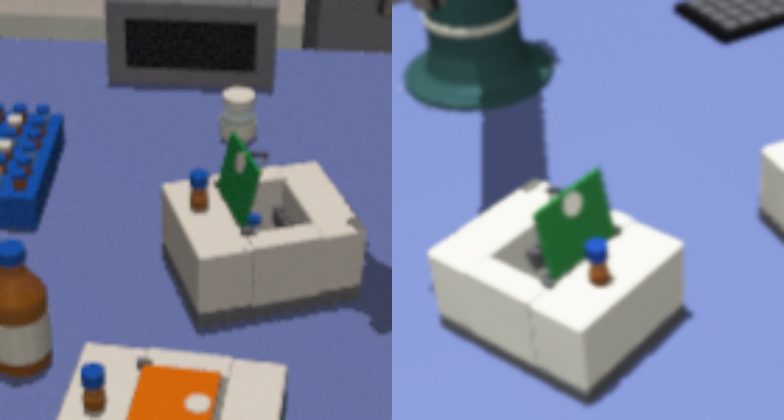

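The picture is unchanged: the hatch is fully open at about 1.35 rad in both views, and the vial is standing.

```bash
python3 -c "
from bench import env
print(env.finish_job())"
```

```text
the job is handed in; nothing more can be done
None
```

The green hatch is open and the job is handed in, at about 11.5 s on the robot's clock. I pressed it once at its white mark with the closed fingertips. It went about 7 mm down onto the stop, with 14 N vertical force at the end. I then let go upward and toward the robot, away from the hinge.

- **Hatch:** I waited more than 4 s clear of it. Pictures 2.6 s apart showed no change, and its outline best fits 1.35 rad (fully open) in both the side and scene cameras.
- **Surroundings:** in the final pictures both vials are standing, the orange hatch is level, and the wrist force reads about zero. I did not look closely at the beaker, jar or wrench again, but the arm did not go near them at low height.
- **Not measured:** the latch cam can't be seen, so I infer the click from the stop force and from the hatch staying open. No check failed. The early estimates of the mark's position, from the network and from colour segmentation, differed by up to about 1 cm. The close wrist view settled it at (0.520, -0.166).

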